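# Clamp the matching meter case halves in the crank vise

## Robot

A 6-joint arm with a two-finger parallel gripper is mounted at the origin on the work surface. World frame = base frame: x ahead of the robot, y to its left, z up, the work surface at z = 0. Lengths are in m, angles in rad, forces in N, time in s.
With the tool pointing down it reaches from about 0.375 to 0.9 m from the base axis. Payload 3.1 kg.
Tool frame: the origin (TCP) lies midway between the tips of the shut fingers; the grasp point (between the pads) lies 19 mm behind it; z points along the fingers, y is the line along which they close (so a half turn about z gives the same grasp; the last joint's range is limited). The gripper opens to 87 mm and grips with 3 to 60 N. Pads are 19 mm wide; open, the fingers measure 117 mm over their backs; the gripper's body (75 mm by 190 mm) begins 51 mm behind the grasp point.
Start: joints at [1.079, 0.527, 1.433, -0, 1.181, -0.178], TCP at [0.193, 0.594, 0.223] pointing down, gripper open.
Joint ranges: [-3.08, 3.08], [-0.75, 2.2], [0.22, 2.44], [-1.43, 4.57], [0, 2.65], [-2.85, 2.85]. Speed limits (rad/s): [2.79, 2.79, 3.14, 3.14, 3.14, 3.14].

## Interface

Orientations are given as a unit quaternion [x, y, z, w].
In Python, from rig import robot gives the robot as it stands. The module is installed in compiled form; this text tells all that it offers.
- The arm moves only by the tool play_rows, never from a script. Its arguments are lists of equal length, an entry for each row: "gripper": the closure, from -1 (fully open) to 1 (shut); "delta_pos": the shift along the tool's x, y, z in cm, a list of three; "turn": the turn, a rotation vector about the tool's x, y, z in rad, a list of three. A call has 1 to 12 rows; each row is the pose to reach, as a shift and turn from the pose commanded when the call began, along the tool's axes at that moment; what a row does not reach only later rows make up. A row lasts 1/8 s, in which the tool goes at most 62.5 mm and 10.7 degrees, less where a joint would pass 70% of its speed; a pose out of reach is approached as far as the arm can. A call with a gripper value outside its range is refused whole. The fingers move at their own pace and stop on an object; "squeeze" is the grip in N (left out, the last holds). Time passes only in rows, so rows that repeat a pose let the fingers close. It gives the time, the measured TCP pose, the force, the opening and the grip force at its end, in the units of the state.
- robot.get_obs(): the state, without advancing time (a new reading comes with each control period).
- robot.camera(name): name is "scene" or "top" or "wrist"; returns a dict with "color" (480x640x3 uint8, red, green, blue), "vfov" (degrees; the focal length in pixels is half the picture's height over the tangent of half this angle, whatever the lens; pixels are square), "cx", "cy" (the principal point, pixels), "k1" (the pictures are not rectified: a ray, as slopes to the right and down, at radius r is drawn at 1 + k1 r^2 times it, then the intrinsics apply), "R" (3x3) and "t" (3): a world point X has camera coordinates R X + t. Camera axes: x right, y down, z forward; pixel columns grow to the right and rows downward; lengths in m; the calibration is good to about 2 mm. A picture is of the moment at which its call begins. There is no depth.
- robot.hand_in(): hands the job in; it is judged then, once.
The state is a dict: "time": time; "q": joint angles; "joint_velocities": joint speeds; "joint_torque": joint torques, N m; "position": TCP position; "tool_rot": TCP orientation; "ft_force": force on the tool from outside, world axes, zero at the start; "moment": the same for the moment, N m; "grip_width": finger opening in m; "grip_force": force on a finger pad.
Only numpy, scipy, OpenCV 4.12 (cv2) and the standard library are available. Lean on these libraries where they do the work, as an engineer would, in place of code of your own. Each camera call takes 0.05 s, during which the arm holds its last target. There are 200 camera calls.

## Task

The orange front half of a test-meter case stands in the bench vise against the fixed jaw. Take the back half of the same colour, stand it upright on the vise bed with its open side facing the open side of the front half and their ends in line, then turn the vise crank clockwise until the sliding jaw holds the two halves together snugly, face to face, without crushing them. Leave the green and the white back halves standing where they are.

Things in the scene. Friction and masses are not known exactly. Their poses are not given: they have to be found in the camera images.
- vise: bench vise fixed to the table (grey base 270 x 150 mm, blue jaws). Origin on the table under the bed; x along the jaw travel away from the crank, y along the jaws, z up. Flat bed 25 mm above the origin. Fixed jaw: face at x = +60 mm, 130 mm wide, top 62 mm above the table. The sliding jaw, on the -x side, is 110 mm wide, top also at 62 mm. The crank is at the -x end.
- guard (a point): middle of the lower edge of a clear guard plate (110 mm wide, 90 mm long, 4 mm thick) that leans over the crank, rising from here parallel to the crank shaft, 100 mm from the shaft's axis on its +x, upper side. It leaves no room for an upright gripper: the tool must lean along the shaft
- jaw: sliding jaw, 26 mm above the table, looking to the vise's +x; moves along x by 4 mm per radian of crank (25 mm a turn). Its springy black face pad is adjustable and stands 0 to 8 mm in front (+x) of this origin: differently each time and not measured, so the moment of clamping must be felt or seen
- crank (a joint): crank angle, rad; grows, closing the jaw, clockwise as seen from the knob's outer end; needs two to three turns and stays where it is left. Turning freely takes about 4.5 N at the knob (less when standing still); each newton more is about 11 N of clamping, so snug is 2 to 8 N above free turning; from touch to crushing is about 0.6 rad
- crank_centre (a point): centre of the circle (radius 45 mm, square to the shaft) on which the knob's grip point travels; at x = -155 mm, z = 130 mm in the vise frame. The crank shaft leans 35 degrees from vertical, away from the jaws: its outward direction is (-0.574, 0, 0.819) in the vise frame
- knob_grip (a point): grip point on the crank's red knob, an upright (along the shaft) cylinder of 26 mm diameter and 42 mm length that spins freely on its pin; the point lies on its axis, 18 mm below the outer end and 24 mm above the crank arm
- front_orange: a moulded case half, 18 mm thick (its x), 130 mm long (its y), 70 mm high (its z), about 0.14 kg, standing upright on a long edge; origin at the centre of its underside. Orange front half, loose, standing on the vise bed against the fixed jaw; its open side (dark hollow) is its -x side.
- front_orange_mate (a point): centre of the front half's open face, 35 mm above its underside
- back_orange: a moulded case half, 18 mm thick (its x), 130 mm long (its y), 70 mm high (its z), about 0.14 kg, standing upright on a long edge; origin at the centre of its underside. Orange back half; its open side (dark hollow with four brass bosses) is its +x side.
- back_orange_mate (a point): centre of the orange back half's open face, 35 mm above its underside
- back_green: a moulded case half, 18 mm thick (its x), 130 mm long (its y), 70 mm high (its z), about 0.14 kg, standing upright on a long edge; origin at the centre of its underside. Green back half of another meter; leave it alone.
- back_white: a moulded case half, 18 mm thick (its x), 130 mm long (its y), 70 mm high (its z), about 0.14 kg, standing upright on a long edge; origin at the centre of its underside. White back half of another meter; leave it alone.
Not all that is in view belongs to the job. Leave any blue look-alike of the front_orange alone.

How it is judged:
By the outcome, as a careful person would: the job done as asked, in the order asked, and still so for the second after the job is handed in, with the robot touching nothing.
It also fails if it takes over 72 s, if anything falls off the work surface, if the arm or the gripper's body presses on something with over 40 N, if the wrist force passes 120 N, or if a joint passes its speed limit or range.

## Working session

There is one attempt and no reset: what is moved stays moved. The work goes in short steps, Python scripts to look and compute and a tool call to move; the robot and the scene stay as the last step left them, time stands still between calls to the robot, and variables do not carry over. Pictures are saved under pics/ and viewed, at most 10 in all, crops included, and the job is handed in when it is done.

Besides the shell and the picture viewer there is one more tool, called after "Request:" in YAML: its name, and indented under it one key for each argument. play_rows: Moves the arm, as the interface text tells. Its arguments: {"type":"object","properties":{"gripper":{"type":"array","items":{"type":"number"}},"delta_pos":{"type":"array","items":{"type":"array","items":{"type":"number"}}},"turn":{"type":"array","items":{"type":"array","items":{"type":"number"}}},"squeeze":{"type":"number"}},"required":["gripper","delta_pos","turn"]}

```bash
mkdir -p pics; cat > h.py <<'E'
import numpy as np, cv2
from rig import robot
from scipy.spatial.transform import Rotation as Rn
def ray(c,u,v):
    f=240/np.tan(np.radians(c["vfov"])/2)
    d=np.array([(u-c["cx"])/f,(v-c["cy"])/f]); s=d.copy()
    for _ in range(30): s=d/(1+c["k1"]*(s@s))
    R=np.array(c["R"]);t=np.array(c["t"])
    o=-R.T@t; w=R.T@np.r_[s,1]; return o,w/np.linalg.norm(w)
def onz(c,u,v,z):
    o,w=ray(c,u,v); return o+w*(z-o[2])/w[2]
def proj(c,X):
    p=np.array(c["R"])@np.array(X)+np.array(c["t"]); s=p[:2]/p[2]; f=240/np.tan(np.radians(c["vfov"])/2)
    return s*(1+c["k1"]*(s@s))*f+[c["cx"],c["cy"]]
def tri(c1,p1,c2,p2):
    o1,w1=ray(c1,*p1);o2,w2=ray(c2,*p2)
    A=np.c_[w1,-w2];s=np.linalg.lstsq(A,o2-o1,rcond=None)[0]
    a,b=o1+w1*s[0],o2+w2*s[1];return (a+b)/2,np.linalg.norm(a-b)
def save(c,n): cv2.imwrite("pics/"+n,cv2.cvtColor(c["color"],cv2.COLOR_RGB2BGR))
E
python3 - <<'E'
from h import *
import pickle
for n in ["scene","top","wrist"]:
    c=robot.camera(n);save(c,n+"0.png");pickle.dump(c,open(n+"0.pkl","wb"));print(n,-np.array(c["R"]).T@c["t"],c["vfov"],c["k1"])
print(robot.get_obs())
E
```

```text
scene [ 1.60963178 -0.4508915   0.82365049] 46.11718890787911 0.043503114128938286
top [ 0.52535291 -0.00117182  1.12330328] 57.38325089409444 -0.10694258994391005
wrist [0.12004113 0.61807561 0.38558156] 64.07790518661616 -0.04524076421767133
{'time': 0.15, 'q': array([ 1.07849996e+00,  5.28228578e-01,  1.43361332e+00,  1.82075417e-05,
        1.18142976e+00, -1.78525171e-01]), 'joint_velocities': array([ 0.00022755, -0.00194916, -0.00276532,  0.0009671 ,  0.00023873,
        0.00047856]), 'joint_torque': array([ 2.39611900e-04, -4.40430808e+01, -1.76842171e+01,  6.33552368e-02,
        5.52702241e-02, -1.00975733e-04]), 'position': array([0.19261249, 0.59397946, 0.22180953]), 'tool_rot': array([ 1.56246181e-01,  9.87717787e-01, -7.89950436e-04, -2.84278595e-04]), 'ft_force': array([-0.14219793, -0.08982925, -0.51544149]), 'moment': array([-0.06947667, -0.0079691 ,  0.00124509]), 'grip_force': 0.0, 'grip_width': 0.08691468307266517}
```

View pics/scene0.png

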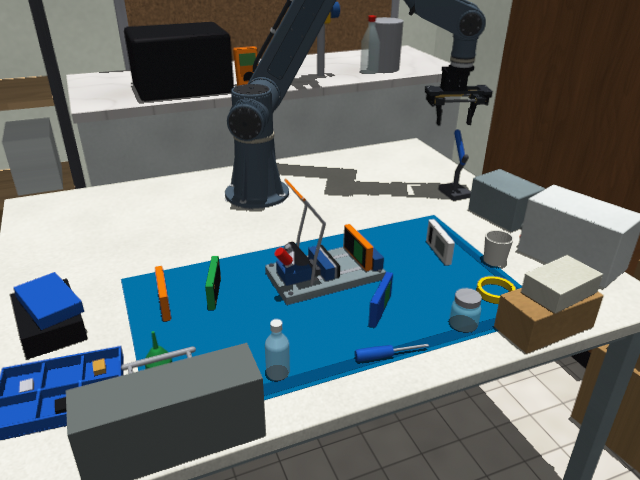

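View pics/top0.png

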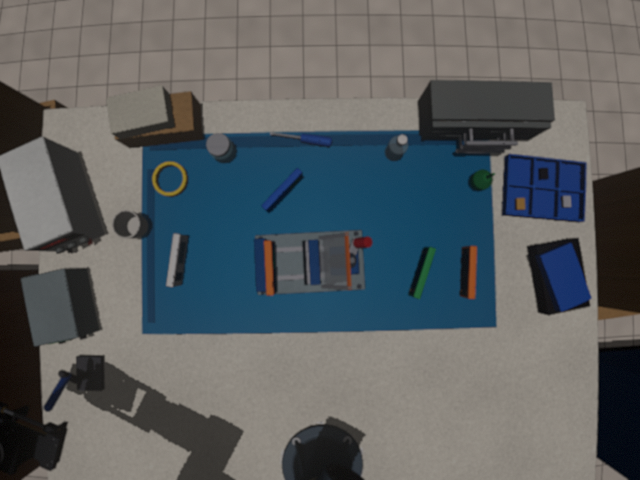

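The scene shows the orange back half at about (163,292) and green at (212,282). The vise is at (325,265) with its crank toward -y, the red knob is at (284,257), and the orange front half is at (357,247). In the top view the back half is at (470,272), the front half at (266,266) and the knob at (363,242).

```bash
python3 - <<'E'
from h import *
import pickle
T=pickle.load(open("top0.pkl","rb"));S=pickle.load(open("scene0.pkl","rb"))
def blobs(c,lo,hi,amin=60):
    h=cv2.cvtColor(c["color"],cv2.COLOR_RGB2HSV);m=cv2.inRange(h,lo,hi)
    cs,_=cv2.findContours(m,cv2.RETR_EXTERNAL,cv2.CHAIN_APPROX_NONE)
    return [k for k in cs if cv2.contourArea(k)>amin]
for nm,lo,hi in [("orange",(5,150,80),(18,255,255)),("green",(50,150,50),(75,255,255)),("red",(0,170,60),(3,255,255)),("red2",(174,170,60),(180,255,255))]:
  for k in blobs(T,lo,hi,20):
    r=cv2.minAreaRect(k);b=cv2.boxPoints(r)
    print(nm,np.round(r[0],1),np.round(r[1],1),"z.07 ctr",onz(T,*r[0],.07).round(4),"z.095",onz(T,*r[0],.095).round(4))
    print("   corners@.07",[list(onz(T,*p,.07)[:2].round(3)) for p in b])
  for k in blobs(S,lo,hi,20): r=cv2.minAreaRect(k);print("scene",nm,np.round(r[0],1),np.round(r[1],1))
s=S["color"][190:330,130:400];s=cv2.resize(s,None,fx=2.9,fy=2.9,interpolation=cv2.INTER_CUBIC)
t=T["color"][225:305,245:490];t=cv2.resize(t,(783,256),interpolation=cv2.INTER_CUBIC)
cv2.imwrite("pics/crop1.png",cv2.cvtColor(s,cv2.COLOR_RGB2BGR));cv2.imwrite("pics/crop2.png",cv2.cvtColor(t,cv2.COLOR_RGB2BGR))
E
```

```text
orange [471.7 272. ] [ 6.5 50.2] z.07 ctr [ 0.4857 -0.3736  0.07  ] z.095 [ 0.4867 -0.3647  0.095 ]
   corners@.07 [[np.float64(0.425), np.float64(-0.361)], [np.float64(0.547), np.float64(-0.37)], [np.float64(0.546), np.float64(-0.386)], [np.float64(0.424), np.float64(-0.377)]]
orange [268.7 267.5] [53.2  7.1] z.07 ctr [0.5072 0.1188 0.07  ] z.095 [0.5076 0.116  0.095 ]
   corners@.07 [[np.float64(0.571), np.float64(0.129)], [np.float64(0.571), np.float64(0.112)], [np.float64(0.444), np.float64(0.108)], [np.float64(0.443), np.float64(0.125)]]
orange [347.9 260.5] [49.1  3.6] z.07 ctr [ 0.5203 -0.0716  0.07  ] z.095 [ 0.5204 -0.0699  0.095 ]
   corners@.07 [[np.float64(0.579), np.float64(-0.065)], [np.float64(0.579), np.float64(-0.074)], [np.float64(0.462), np.float64(-0.078)], [np.float64(0.461), np.float64(-0.07)]]
orange [519.5 204. ] [8. 5.] z.07 ctr [ 0.6508 -0.5024  0.07  ] z.095 [ 0.6479 -0.4905  0.095 ]
   corners@.07 [[np.float64(0.661), np.float64(-0.496)], [np.float64(0.661), np.float64(-0.509)], [np.float64(0.641), np.float64(-0.508)], [np.float64(0.641), np.float64(-0.495
[... 543 characters left out ...]
ers@.07 [[np.float64(0.734), np.float64(-0.389)], [np.float64(0.734), np.float64(-0.43)], [np.float64(0.691), np.float64(-0.428)], [np.float64(0.692), np.float64(-0.387)]]
scene green [158.2 362.9] [ 3.2 25.7]
scene green [157.9 346.5] [18.3 25.9]
scene green [387.  294.5] [ 3.  19.4]
scene green [211.  282.4] [10.1 53.6]
scene green [357.5 251. ] [20.  7.]
scene red [283.8 255.8] [17.7  9.9]
scene red [372.  18.] [6. 6.]
red2 [362.5 242. ] [ 8. 15.] z.07 ctr [ 0.5641 -0.1078  0.07  ] z.095 [ 0.5631 -0.1053  0.095 ]
   corners@.07 [[np.float64(0.574), np.float64(-0.09)], [np.float64(0.573), np.float64(-0.126)], [np.float64(0.554), np.float64(-0.126)], [np.float64(0.555), np.float64(-0.089)]]
```

View pics/crop1.png

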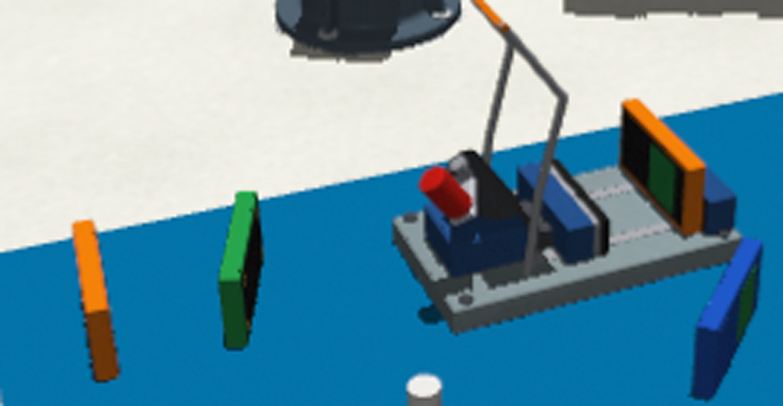

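View pics/crop2.png

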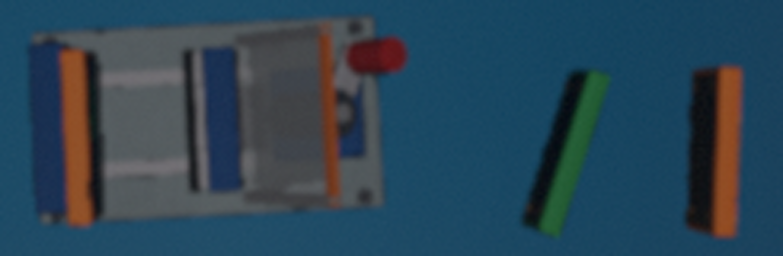

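The orange back half's open (dark) side already faces +y, toward the vise. The vise's +x is roughly world +y. First I'll view the vise and the half from above with the wrist camera.

```bash
cat >> h.py <<'E'
def go(p,Rt):
    o=robot.get_obs();R0=Rn.from_quat(o["tool_rot"])
    d=R0.inv().apply(np.array(p)-o["position"])*100; r=(R0.inv()*Rt).as_rotvec()
    print("delta_cm",d.round(2),"turn",r.round(3),"rows>=",max(np.linalg.norm(d)/6.25,np.linalg.norm(r)/.186).round(1)); return d,r
def rot(y,z):  # tool y and z axes (world)
    z=np.array(z,float);z/=np.linalg.norm(z);y=np.array(y,float);y-=z*(y@z);y/=np.linalg.norm(y)
    return Rn.from_matrix(np.c_[np.cross(y,z),y,z])
E
python3 - <<'E'
from h import *
import pickle
W=pickle.load(open("wrist0.pkl","rb"));print(np.array(W["R"])[2])
go([.54,.06,.42],rot([.03,1,0],[0,0,-1]))
T=pickle.load(open("top0.pkl","rb"));S=pickle.load(open("scene0.pkl","rb"))
ex=np.array([-.031,1,0]);ey=np.array([-1,-.031,0]);ez=np.array([0,0,1.]);o=np.array([.509,.065,0])
for n,(x,y,z) in dict(crank=(-155,0,130),gl=(-73,0,187),gu=(-125,0,261),base1=(-135,75,0),bedend=(60,-65,62)).items():
    X=o+(x*ex+y*ey+z*ez)/1000;print(n,X.round(3),proj(T,X).round(),proj(S,X).round())
E
```

```text
[ 0.26486714 -0.08755088 -0.96030216]
delta_cm [-49.52 -40.1  -19.77] turn [-0.002 -0.001 -0.284] rows>= 10.7
crank [ 0.514 -0.09   0.13 ] [358. 263.] [282. 239.]
gl [ 0.511 -0.008  0.187] [322. 266.] [314. 212.]
gu [ 0.513 -0.06   0.261] [349. 265.] [293. 188.]
base1 [ 0.438 -0.072  0.   ] [347. 293.] [280. 267.]
bedend [0.572 0.127 0.062] [265. 241.] [373. 257.]
```

Request:
play_rows:
  gripper: [-1,-1,-1,-1,-1,-1,-1,-1,-1,-1,-1,-1]
  delta_pos:
    - [0,0,-10]
    - [-4,-3.3,-19.8]
    - [-8.5,-7,-19.8]
    - [-13,-11,-19.8]
    - [-17.8,-14.5,-19.8]
    - [-22.5,-18,-19.8]
    - [-27,-22,-19.8]
    - [-32,-26,-19.8]
    - [-36,-29.5,-19.8]
    - [-41,-33,-19.8]
    - [-46,-37,-19.8]
    - [-49.5,-40.1,-19.8]
  turn:
    - [0,0,0]
    - [0,0,-0.03]
    - [0,0,-0.06]
    - [0,0,-0.09]
    - [0,0,-0.12]
    - [0,0,-0.15]
    - [0,0,-0.18]
    - [0,0,-0.21]
    - [0,0,-0.24]
    - [0,0,-0.284]
    - [0,0,-0.284]
    - [0,0,-0.284]

```text
time: 1.65
position: [0.5355, 0.0668, 0.4203]
tool_rot: [0.015, 1.0, 0.0, -0.0]
ft_force: [1.1, -0.2, 0.2]
grip_width: 0.0874
grip_force: 0.0
```

Request:
play_rows:
  gripper: [-1,-1,-1]
  delta_pos:
    - [0,0,0]
    - [0,0,0]
    - [0,0,0]
  turn:
    - [0,0,0]
    - [0,0,0]
    - [0,0,0]

```text
time: 2.02
position: [0.5339, 0.0699, 0.4206]
tool_rot: [0.014, 1.0, 0.0, -0.0]
ft_force: [-0.1, 0.7, 0.5]
grip_width: 0.087
grip_force: 0.0
```

```bash
python3 - <<'E'
from h import *
import pickle
c=robot.camera("wrist");save(c,"w1.png");pickle.dump(c,open("w1.pkl","wb"))
print(robot.get_obs()["position"],-np.array(c["R"]).T@c["t"])
go([.50,-.36,.35],rot([.05,1,0],[0,0,-1]))
E
```

```text
[0.53398124 0.06998617 0.42075681] [0.4576117  0.07229519 0.58452554]
delta_cm [  2.21 -43.08   7.07] turn [0.    0.    0.022] rows>= 7.0
```

View pics/w1.png

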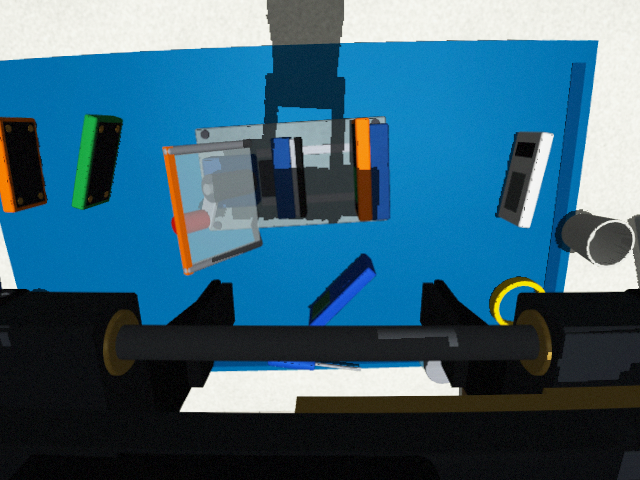

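The wrist view shows the front half's top at about (363,169), the sliding jaw and pad at (290,178), and the guard. At the left edge, (20,165), the orange back half shows its brass bosses on its +y side.

```bash
cat >> h.py <<'E'
def orange(c,z,roi=None):
    h=cv2.cvtColor(c["color"],cv2.COLOR_RGB2HSV);m=cv2.inRange(h,(5,150,70),(20,255,255));r=[]
    if roi: k=np.zeros_like(m);k[roi[1]:roi[3],roi[0]:roi[2]]=1;m=m*k
    cs,_=cv2.findContours(m,cv2.RETR_EXTERNAL,cv2.CHAIN_APPROX_NONE)
    for k in cs:
        if cv2.contourArea(k)<150: continue
        P=np.array([onz(c,*p,z)[:2] for p in k[:,0].astype(float)],np.float32)
        (cx,cy),wh,a=cv2.minAreaRect(P*1000);b=cv2.boxPoints(((cx,cy),wh,a))
        print("rect z",z,np.round([cx,cy],1),np.round(wh,1),round(a,2),"pix",cv2.boundingRect(k));print(b.round(1).tolist())
E
python3 - <<'E'
from h import *
import pickle
c=pickle.load(open("w1.pkl","rb"));orange(c,.095,(330,90,400,240))
T=pickle.load(open("top0.pkl","rb"));orange(T,.095,(255,225,290,300))
# jaw: row profile
h=c["color"].astype(int)
for v in (150,170,190,200):
  print(v,[(u,tuple(h[v,u])) for u in range(266,308,3)])
E
```

```text
rect z 0.095 [508.4 117.1] [128.4  18.2] 1.98 pix (354, 118, 18, 103)
[[444.0, 124.0], [444.6000061035156, 105.9000015258789], [572.9000244140625, 110.30000305175781], [572.2999877929688, 128.39999389648438]]
rect z 0.095 [507.7 115.8] [124.6  17.1] 1.81 pix (264, 241, 10, 54)
[[445.20001220703125, 122.30000305175781], [445.70001220703125, 105.30000305175781], [570.2999877929688, 109.19999694824219], [569.7000122070312, 126.30000305175781]]
150 [(266, (np.int64(62), np.int64(65), np.int64(67))), (269, (np.int64(61), np.int64(63), np.int64(67))), (272, (np.int64(11), np.int64(27), np.int64(49))), (275, (np.int64(32), np.int64(88), np.int64(162))), (278, (np.int64(30), np.int64(87), np.int64(163))), (281, (np.int64(34), np.int64(85), np.int64(165))), (284, (np.int64(31), np.int64(83), np.int64(163))), (287, (np.int64(31), np.int64(87), np.int64(166))), (290, (np.int64(149), np.int64(156), np.int64(168))), (293, (np.int64(198), np.int64(203), np.int64(212))), (296, (np.int64(25), np.int64(25), np.int64(26))), (299, (np.int64(29), np.int64(30), np.int64(28))), (302, (np.int64(129), np.in
[... 1525 characters left out ...]
int64(59), np.int64(61), np.int64(63))), (269, (np.int64(56), np.int64(57), np.int64(61))), (272, (np.int64(59), np.int64(60), np.int64(65))), (275, (np.int64(52), np.int64(54), np.int64(59))), (278, (np.int64(10), np.int64(26), np.int64(49))), (281, (np.int64(11), np.int64(27), np.int64(52))), (284, (np.int64(10), np.int64(28), np.int64(51))), (287, (np.int64(1), np.int64(22), np.int64(47))), (290, (np.int64(0), np.int64(20), np.int64(44))), (293, (np.int64(11), np.int64(27), np.int64(46))), (296, (np.int64(62), np.int64(61), np.int64(65))), (299, (np.int64(21), np.int64(21), np.int64(26))), (302, (np.int64(14), np.int64(9), np.int64(13))), (305, (np.int64(13), np.int64(13), np.int64(12)))]
```

Request:
play_rows:
  gripper: [-1,-1,-1,-1,-1,-1,-1,-1,-1,-1]
  delta_pos:
    - [0.3,-5,0]
    - [0.6,-11,0]
    - [0.9,-17,0]
    - [1.2,-23,0]
    - [1.5,-29,2]
    - [1.8,-35,4]
    - [2,-40,6]
    - [2.2,-43,7]
    - [2.2,-43,7]
    - [2.2,-43,7]
  turn:
    - [0,0,0]
    - [0,0,0]
    - [0,0,0]
    - [0,0,0]
    - [0,0,0]
    - [0,0,0.02]
    - [0,0,0.02]
    - [0,0,0.02]
    - [0,0,0.02]
    - [0,0,0.02]

```text
time: 3.32
position: [0.5005, -0.3589, 0.3511]
tool_rot: [0.024, 1.0, 0.0, 0.0]
ft_force: [0.3, 0.3, 0.3]
grip_width: 0.087
grip_force: 0.0
```

```bash
python3 - <<'E'
from h import *
import pickle
c=robot.camera("wrist");save(c,"w2.png");pickle.dump(c,open("w2.pkl","wb"))
print(robot.get_obs()["position"]);orange(c,.07)
E
```

```text
[ 0.50066219 -0.35878022  0.35144979]
rect z 0.07 [ 487.1 -374.7] [ 17.3 127.1] 86.32 pix (305, 130, 16, 110)
[[423.1000061035156, -379.20001220703125], [549.9000244140625, -387.3999938964844], [551.0, -370.20001220703125], [424.20001220703125, -362.0]]
```

View pics/w2.png

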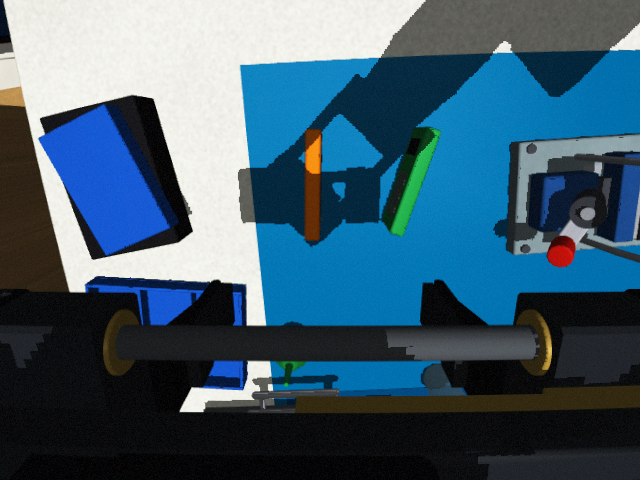

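The orange back half is at (313,185), clear of the green one. I'll grip its far end with the tool leaning 40°, so the gripper body stays clear of the guard when I place it.

```bash
cat >> h.py <<'E'
L40=np.radians(40)
def half(c,ang,zg,s=.053,back=0,lean=L40):
    L=np.array([np.cos(ang),np.sin(ang),0]);N=np.array([-L[1],L[0],0])
    z=-np.sin(lean)*L-np.cos(lean)*np.array([0,0,1])
    return np.r_[c,0]+L*s+[0,0,zg]+z*(.019-back),rot(N,z)
E
python3 - <<'E'
from h import *
p,R=half([.487,-.3745],np.radians(-3.7),.058,back=.12);print(p);go(p,R)
E
```

```text
[ 0.60467576 -0.38210975  0.13537049]
delta_cm [-10.48  -1.83  21.62] turn [-0.006  0.699  0.016] rows>= 3.9
```

Request:
play_rows:
  gripper: [-0.2,-0.2,-0.2,-0.2,-0.2,-0.2,-0.2,-0.2,-0.2,-0.2]
  delta_pos:
    - [-2,-0.3,3]
    - [-4,-0.6,6]
    - [-6,-0.9,9]
    - [-8,-1.2,12]
    - [-10.5,-1.8,16]
    - [-10.5,-1.8,19]
    - [-10.5,-1.8,21.6]
    - [-10.5,-1.8,21.6]
    - [-10.5,-1.8,21.6]
    - [-10.5,-1.8,21.6]
  turn:
    - [0,0.12,0]
    - [0,0.24,0]
    - [0,0.36,0]
    - [0,0.48,0]
    - [0,0.6,0]
    - [0,0.699,0.01]
    - [-0.006,0.699,0.016]
    - [-0.006,0.699,0.016]
    - [-0.006,0.699,0.016]
    - [-0.006,0.699,0.016]

```text
time: 4.62
position: [0.6046, -0.3847, 0.1384]
tool_rot: [0.032, 0.94, 0.01, -0.34]
ft_force: [0.1, 0.1, 0.2]
grip_width: 0.0522
grip_force: 0.0
```

```bash
python3 - <<'E'
from h import *
o=robot.get_obs();print(o["q"].round(2),o["position"],o["grip_width"])
p,R=half([.487,-.3745],np.radians(-3.7),.058);go(p,R)
c=robot.camera("wrist");save(c,"w3.png");orange(c,.07)
E
```

```text
[-0.59  1.08  0.66 -0.36  2.   -2.14] [ 0.60458206 -0.38468853  0.13838973] 0.05218057373056535
delta_cm [-0.14  0.26 12.24] turn [-0.     0.004 -0.004] rows>= 2.0
rect z 0.07 [ 497.3 -375.9] [ 17.6 149.5] 86.09 pix (317, 106, 25, 175)
[[422.1000061035156, -379.6000061035156], [571.2000122070312, -389.70001220703125], [572.4000244140625, -372.20001220703125], [423.29998779296875, -362.0]]
```

Request:
play_rows:
  gripper: [-0.2,-0.2,-0.2,-0.2,0.7,0.7,0.7,0.7]
  delta_pos:
    - [-0.1,0.2,4]
    - [-0.1,0.2,8]
    - [-0.1,0.2,12.2]
    - [-0.1,0.2,12.2]
    - [-0.1,0.2,12.2]
    - [-0.1,0.2,12.2]
    - [-0.1,0.2,12.2]
    - [-0.1,0.2,12.2]
  turn:
    - [0,0,0]
    - [0,0,0]
    - [0,0,0]
    - [0,0,0]
    - [0,0,0]
    - [0,0,0]
    - [0,0,0]
    - [0,0,0]
  squeeze: 35

```text
time: 5.68
position: [0.5272, -0.3767, 0.041]
tool_rot: [0.031, 0.939, 0.011, -0.342]
ft_force: [-0.3, -0.4, 0.4]
grip_width: 0.0203
grip_force: 0.3
```

Request:
play_rows:
  gripper: [1,1,1,1]
  delta_pos:
    - [0,0,0]
    - [0,0,0]
    - [0,0,0]
    - [0,0,0]
  turn:
    - [0,0,0]
    - [0,0,0]
    - [0,0,0]
    - [0,0,0]
  squeeze: 35

```text
time: 6.18
position: [0.5269, -0.3767, 0.0409]
tool_rot: [0.031, 0.939, 0.011, -0.342]
ft_force: [3.7, 0.6, 2.8]
grip_width: 0.0179
grip_force: 35.0
```

```bash
python3 - <<'E'
from h import *
o=robot.get_obs();print(o["position"],o["grip_width"],o["ft_force"])
R=Rn.from_quat(o["tool_rot"]);print(R.as_matrix().round(4).tolist());print("tcp goal was",half([.487,-.3745],np.radians(-3.7),.058)[0])
g=o["position"]-R.apply([0,0,.019]);print("grasp",g)
E
```

```text
[ 0.52694882 -0.37670495  0.04089554] 0.017890787950760524 [3.704365   0.64530804 2.77262481]
[[-0.7644, 0.0663, -0.6413], [0.0511, 0.9978, 0.0423], [0.6427, -0.0004, -0.7661]]
tcp goal was [ 0.52770202 -0.37713208  0.04344516]
grasp [ 0.5391341  -0.37750913  0.05545137]
```

Gripped: width 17.9 mm at 35 N. Next I lift it, carry it over, and come in along the leaning tool axis to stay clear of the guard.

```bash
cat >> h.py <<'E'
FC=np.array([.5082,.1166]);FA=np.radians(1.95);PN=np.array([-np.sin(FA),np.cos(FA)])
E
python3 - <<'E'
from h import *
c=FC-.0375*PN;print(c)
for back,dz in ((.15,.17),(.15,0),(0,.004)):
    p,R=half(c,FA,.0805+dz,s=.0522,back=back);print(p);go(p,R)
import pickle
w=pickle.load(open("w1.pkl","rb"));print("pad",onz(w,301,150,.062), (onz(w,301,150,.062)[:2]-FC)@PN*1000+51)
o=robot.get_obs();R=Rn.from_quat(o["tool_rot"]);print("up/x/y in tool",R.inv().apply(np.eye(3)).round(3).tolist())
E
```

```text
[0.50947603 0.07912172]
[0.64580221 0.08376322 0.35085182]
delta_cm [ 13.19  46.72 -29.42] turn [ 0.064  0.    -0.077] rows>= 9.1
[0.64580221 0.08376322 0.18085182]
delta_cm [  2.26  46.73 -16.4 ] turn [ 0.064  0.    -0.077] rows>= 7.9
[0.5494399  0.08048237 0.06994516]
delta_cm [ 2.48 45.77 -1.73] turn [ 0.064  0.    -0.077] rows>= 7.3
pad [0.48241063 0.03726926 0.062     ] -27.407251287810766
up/x/y in tool [[-0.764, 0.066, -0.641], [0.051, 0.998, 0.042], [0.643, -0.0, -0.766]]
```

Request:
play_rows:
  gripper: [1,1,1,1,1,1,1,1,1,1,1,1]
  delta_pos:
    - [1.3,0,-1.5]
    - [3.2,0,-3.8]
    - [5.5,0,-8]
    - [8,0,-13]
    - [10.5,0,-18]
    - [12,0,-23]
    - [13.2,1,-27]
    - [13.2,5,-29.4]
    - [13.2,10,-29.4]
    - [13.2,15,-29.4]
    - [13.2,20,-29.4]
    - [13.2,25,-29.4]
  turn:
    - [0,0,0]
    - [0,0,0]
    - [0,0,0]
    - [0,0,0]
    - [0,0,0]
    - [0,0,0]
    - [0,0,0]
    - [0.01,0,-0.012]
    - [0.02,0,-0.025]
    - [0.03,0,-0.04]
    - [0.045,0,-0.055]
    - [0.064,0,-0.077]

```text
time: 7.68
position: [0.6304, -0.1316, 0.351]
tool_rot: [-0.016, 0.939, -0.005, -0.343]
ft_force: [-0.1, 0.1, -2.1]
grip_width: 0.0178
grip_force: 35.0
```

```bash
python3 - <<'E'
from h import *
c=FC-.0375*PN
o=robot.get_obs();print(o["position"],o["grip_width"],o["q"].round(2))
p,R=half(c,FA,.0805+.17,s=.0522,back=.15);go(p,R)
p,R=half(c,FA,.0805,s=.0522,back=.15);go(p,R)
E
```

```text
[ 0.63039333 -0.1315736   0.3510291 ] 0.01783520902491388 [-0.28  0.82  0.69 -0.27  2.29 -2.  ]
delta_cm [-1.76 21.47 -1.43] turn [ 0.001 -0.001  0.   ] rows>= 3.5
delta_cm [-12.71  21.45  11.57] turn [ 0.001 -0.001  0.   ] rows>= 4.4
```

Request:
play_rows:
  gripper: [1,1,1,1,1,1,1,1,1,1]
  delta_pos:
    - [-0.4,5,-0.3]
    - [-0.8,10,-0.7]
    - [-1.3,15,-1]
    - [-1.8,21.4,-1.4]
    - [-1.8,21.4,-1.4]
    - [-5,21.4,2.5]
    - [-8.5,21.4,6.5]
    - [-12.7,21.4,11.5]
    - [-12.7,21.4,11.5]
    - [-12.7,21.4,11.5]
  turn:
    - [0,0,0]
    - [0,0,0]
    - [0,0,0]
    - [0,0,0]
    - [0,0,0]
    - [0,0,0]
    - [0,0,0]
    - [0,0,0]
    - [0,0,0]
    - [0,0,0]

```text
time: 8.93
position: [0.6477, 0.081, 0.1829]
tool_rot: [-0.015, 0.94, -0.006, -0.342]
ft_force: [0.6, 0.1, -1.1]
grip_width: 0.0178
grip_force: 35.0
```

```bash
python3 - <<'E'
from h import *
c=FC-.0375*PN
o=robot.get_obs();print(o["position"],o["grip_width"])
for dz in (.006,0,-.001):
  p,R=half(c,FA,.0805+dz,s=.0522);go(p,R)
cm=robot.camera("wrist");save(cm,"w4.png")
E
```

```text
[0.64765648 0.08101417 0.18291271] 0.01777586106721646
delta_cm [ 0.39  0.27 14.81] turn [ 0.001  0.    -0.001] rows>= 2.4
delta_cm [ 0.    0.27 15.27] turn [ 0.001  0.    -0.001] rows>= 2.4
delta_cm [-0.06  0.27 15.35] turn [ 0.001  0.    -0.001] rows>= 2.5
```

View pics/w4.png

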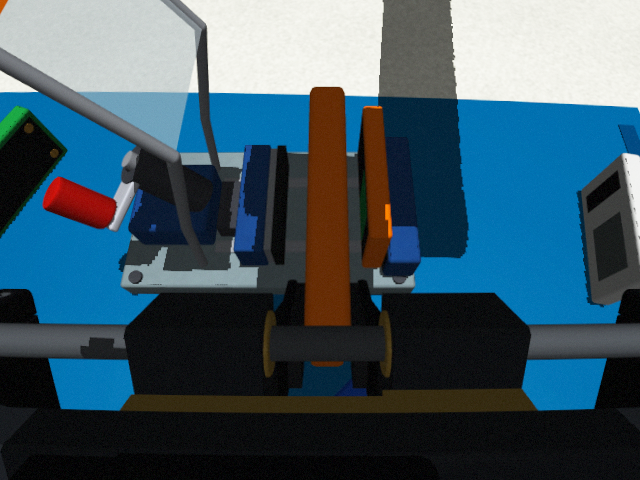

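The wrist view shows the half held at (328,200), between the front half at (375,190) and the sliding jaw at (265,205). I'll descend along the tool axis, then feel for the bed.

Request:
play_rows:
  gripper: [1,1,1,1,1,1,1]
  delta_pos:
    - [0.1,0.3,4]
    - [0.2,0.3,8]
    - [0.4,0.3,12]
    - [0.4,0.3,14.8]
    - [0.4,0.3,14.8]
    - [0.4,0.3,14.8]
    - [0.4,0.3,14.8]
  turn:
    - [0,0,0]
    - [0,0,0]
    - [0,0,0]
    - [0,0,0]
    - [0,0,0]
    - [0,0,0]
    - [0,0,0]

```text
time: 9.85
position: [0.5511, 0.0814, 0.0719]
tool_rot: [-0.016, 0.94, -0.006, -0.34]
ft_force: [0.1, -0.3, -0.7]
grip_width: 0.0178
grip_force: 35.0
```

```bash
python3 - <<'E'
from h import *
c=FC-.0375*PN
o=robot.get_obs();print(o["position"],o["grip_width"],o["ft_force"])
for dz in (.001,0,-.001):
  p,R=half(c,FA,.0805+dz,s=.0522);go(p,R)
E
```

```text
[0.55111592 0.0814018  0.07186471] 0.017777799278578935 [ 0.05668487 -0.33005329 -0.67830091]
delta_cm [-0.18 -0.09  0.49] turn [ 0.001  0.004 -0.   ] rows>= 0.1
delta_cm [-0.25 -0.09  0.56] turn [ 0.001  0.004 -0.   ] rows>= 0.1
delta_cm [-0.31 -0.09  0.64] turn [ 0.001  0.004 -0.   ] rows>= 0.1
```

Request:
play_rows:
  gripper: [1,1,1]
  delta_pos:
    - [-0.1,0,0.3]
    - [-0.25,-0.1,0.56]
    - [-0.25,-0.1,0.56]
  turn:
    - [0,0.004,0]
    - [0,0.004,0]
    - [0,0.004,0]

```text
time: 10.22
position: [0.5478, 0.0809, 0.0658]
tool_rot: [-0.016, 0.939, -0.005, -0.344]
ft_force: [1.1, 0.1, 5.9]
grip_width: 0.0178
grip_force: 35.0
```

Request:
play_rows:
  gripper: [1,1]
  delta_pos:
    - [-0.06,0,0.08]
    - [-0.06,0,0.08]
  turn:
    - [0,0,0]
    - [0,0,0]

```text
time: 10.48
position: [0.5478, 0.0809, 0.0658]
tool_rot: [-0.016, 0.939, -0.005, -0.344]
ft_force: [1.4, 0.9, 8.5]
grip_width: 0.0177
grip_force: 35.0
```

```bash
python3 - <<'E'
from h import *
c=robot.camera("wrist");save(c,"w5.png");orange(c,.095)
o=robot.get_obs();print((o["position"]-Rn.from_quat(o["tool_rot"]).apply([0,0,.019])))
for x in(.4445,.5725): print(proj(c,[x,.115,.095]))
E
```

```text
rect z 0.095 [497.2 116.5] [106.8  17.9] 1.89 pix (384, 90, 60, 204)
[[443.5, 123.69999694824219], [444.1000061035156, 105.80000305175781], [550.9000244140625, 109.30000305175781], [550.2999877929688, 127.19999694824219]]
rect z 0.095 [503.8  79.7] [121.1  17.4] 1.96 pix (305, 87, 45, 239)
[[443.0, 86.4000015258789], [443.6000061035156, 68.9000015258789], [564.5999755859375, 73.0999984741211], [564.0, 90.5]]
[0.56011836 0.08127676 0.08034038]
[399.83223254  90.88383408]
[415.69718757 349.82611437]
```

View pics/w5.png

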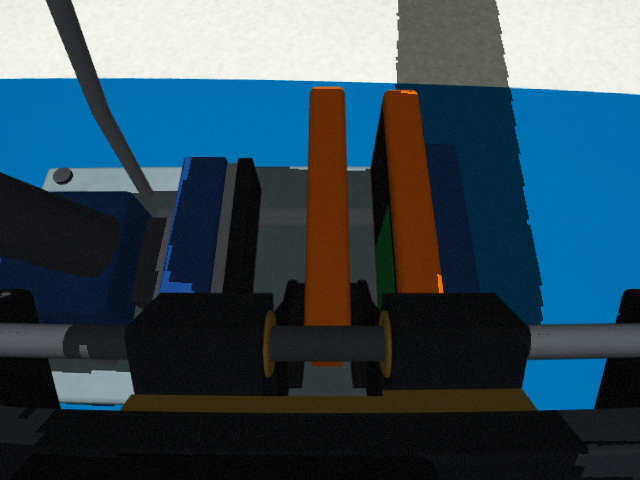

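Near ends: the back half is about 1.7 mm closer to the robot than the front half. I'll lift slightly, shift it +1.7 mm in x, and set it down.

Request:
play_rows:
  gripper: [1,1,1,1,1,1,1]
  delta_pos:
    - [0.13,0,-0.15]
    - [0,0,-0.26]
    - [0,0,-0.26]
    - [0,0,-0.26]
    - [-0.13,0,-0.11]
    - [-0.13,0,-0.11]
    - [-0.13,0,-0.11]
  turn:
    - [0,0,0]
    - [0,0,0]
    - [0,0,0]
    - [0,0,0]
    - [0,0,0]
    - [0,0,0]
    - [0,0,0]

```text
time: 11.4
position: [0.5478, 0.0806, 0.0659]
tool_rot: [-0.016, 0.938, -0.005, -0.346]
ft_force: [-2.9, 0.5, 12.3]
grip_width: 0.0175
grip_force: 35.0
```

```bash
python3 - <<'E'
from h import *
c=robot.camera("wrist");orange(c,.095)
o=robot.get_obs();print(o["position"],o["ft_force"])
E
```

```text
rect z 0.095 [497.4 116.5] [106.6  17.9] 1.89 pix (384, 91, 61, 203)
[[443.79998779296875, 123.69999694824219], [444.3999938964844, 105.80000305175781], [550.9000244140625, 109.4000015258789], [550.4000244140625, 127.19999694824219]]
rect z 0.095 [503.6  79.4] [121.6  17.5] 1.96 pix (305, 87, 45, 239)
[[442.5, 86.0999984741211], [443.1000061035156, 68.5999984741211], [564.7000122070312, 72.69999694824219], [564.0999755859375, 90.30000305175781]]
[0.54779657 0.08053266 0.06585617] [-1.28887561  0.66874993 12.55679809]
```

Request:
play_rows:
  gripper: [1,1,1,1,1]
  delta_pos:
    - [0.26,0,-0.31]
    - [0.2,0,-0.5]
    - [0.2,0,-0.5]
    - [0.2,0,-0.5]
    - [0.2,0,-0.5]
  turn:
    - [0,0,0]
    - [0,0,0]
    - [0,0,0]
    - [0,0,0]
    - [0,0,0]

```text
time: 12.08
position: [0.5504, 0.0806, 0.0681]
tool_rot: [-0.016, 0.939, -0.005, -0.344]
ft_force: [-1.1, -0.4, -1.1]
grip_width: 0.0179
grip_force: 35.0
```

```bash
python3 - <<'E'
from h import *
o=robot.get_obs();print(o["position"],o["ft_force"],o["tool_rot"])
c=robot.camera("wrist");orange(c,.099)
p=np.array([.5495,.0806,.0662]);go(p,half(FC,FA,.0)[1])
E
```

```text
[0.55035226 0.08059056 0.06810894] [-1.12228875 -0.39298561 -1.05373556] [-0.01589274  0.93867659 -0.00545846 -0.34438916]
rect z 0.099 [500.9 115.6] [105.6  17.4] 1.88 pix (384, 90, 59, 204)
[[447.79998779296875, 122.5999984741211], [448.3999938964844, 105.19999694824219], [553.9000244140625, 108.5999984741211], [553.4000244140625, 126.0]]
rect z 0.099 [507.3  79.5] [119.7  17.2] 2.0 pix (305, 87, 45, 239)
[[447.20001220703125, 86.0], [447.79998779296875, 68.80000305175781], [567.5, 73.0], [566.9000244140625, 90.19999694824219]]
delta_cm [-0.06  0.01  0.21] turn [ 0.001 -0.005  0.   ] rows>= 0.0
```

Request:
play_rows:
  gripper: [1,1,1]
  delta_pos:
    - [-0.07,0,0.08]
    - [-0.14,0,0.16]
    - [-0.14,0,0.16]
  turn:
    - [0,0,0]
    - [0,0,0]
    - [0,0,0]

```text
time: 12.5
position: [0.5504, 0.0806, 0.0662]
tool_rot: [-0.016, 0.939, -0.005, -0.344]
ft_force: [0.1, 0.7, -0.4]
grip_width: 0.0177
grip_force: 35.0
```

```bash
python3 - <<'E'
from h import *
o=robot.get_obs();print(o["position"],o["ft_force"],o["tool_rot"])
c=robot.camera("wrist");orange(c,.095)
E
```

```text
[0.55038501 0.08061105 0.06618116] [ 0.07669608  0.67447361 -0.35792655] [-0.01589086  0.93868533 -0.00542849 -0.3443659 ]
rect z 0.095 [498.5 116.6] [109.2  17.9] 1.9 pix (384, 87, 60, 207)
[[443.6000061035156, 123.69999694824219], [444.20001220703125, 105.80000305175781], [553.2999877929688, 109.4000015258789], [552.7000122070312, 127.30000305175781]]
rect z 0.095 [506.1  79.5] [121.4  17.6] 1.89 pix (305, 87, 45, 239)
[[445.1000061035156, 86.30000305175781], [445.70001220703125, 68.69999694824219], [567.0999755859375, 72.80000305175781], [566.5, 90.30000305175781]]
```

Request:
play_rows:
  gripper: [1,0.47,0.47,0.47,0.47,0.47,0.47,0.47,0.47,0.47]
  delta_pos:
    - [-0.03,0,0.03]
    - [-0.03,0,0.03]
    - [-0.03,0,0.03]
    - [-0.03,0,0.03]
    - [0,0,-1]
    - [0,0,-3]
    - [0,0,-7]
    - [0,0,-11]
    - [0,0,-15]
    - [0,0,-15]
  turn:
    - [0,0,0]
    - [0,0,0]
    - [0,0,0]
    - [0,0,0]
    - [0,0,0]
    - [0,0,0]
    - [0,0,0]
    - [0,0,0]
    - [0,0,0]
    - [0,0,0]

```text
time: 13.8
position: [0.6504, 0.0836, 0.1836]
tool_rot: [-0.016, 0.94, -0.006, -0.34]
ft_force: [0.4, -0.3, -0.2]
grip_width: 0.0229
grip_force: 0.0
```

```bash
python3 - <<'E'
from h import *
import pickle
o=robot.get_obs();print(o["position"],o["ft_force"],o["grip_width"])
c=robot.camera("wrist");save(c,"w6.png");pickle.dump(c,open("w6.pkl","wb"));orange(c,.095)
E
```

```text
[0.65039259 0.08364138 0.18363394] [ 0.43977073 -0.34073711 -0.16522786] 0.02291212516280815
rect z 0.095 [522.7  80.2] [152.2  17.5] 1.75 pix (316, 104, 23, 161)
[[446.3999938964844, 86.5999984741211], [447.0, 69.0999984741211], [599.0999755859375, 73.80000305175781], [598.5, 91.19999694824219]]
rect z 0.095 [520.6 117.4] [ 21.3 153.3] 89.84 pix (360, 103, 29, 161)
[[443.8999938964844, 106.9000015258789], [597.2000122070312, 106.5], [597.2000122070312, 127.80000305175781], [444.0, 128.1999969482422]]
```

View pics/w6.png

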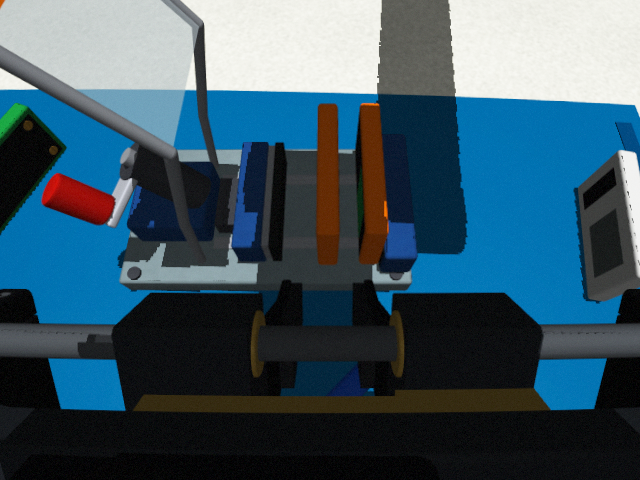

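The back half stands upright at (327,185), parallel to the front half at (370,185), with its near end level. Now I'll locate the knob at (80,200) by triangulation.

```bash
python3 - <<'E'
from h import *
import pickle
L=[]
for n in ["scene0","top0","w2","w6"]:
    c=pickle.load(open(n+".pkl","rb"));h=cv2.cvtColor(c["color"],cv2.COLOR_RGB2HSV)
    m=cv2.inRange(h,(0,150,50),(4,255,255))|cv2.inRange(h,(172,150,50),(180,255,255))
    k,lab,st,ce=cv2.connectedComponentsWithStats(m)
    X0=[.562,-.105,.13];p=proj(c,X0)
    i=min([j for j in range(1,k) if st[j,4]>40],key=lambda j:np.linalg.norm(ce[j]-p))
    r=cv2.minAreaRect(np.argwhere(lab==i)[:,::-1].astype(np.float32));print(n,p.round(),ce[i].round(1),st[i],np.round(r[0],1));L.append((n,c,np.array(r[0])))
def solve(L):
    A=0;b=0
    for n,c,p in L:
        o,w=ray(c,*p);P=np.eye(3)-np.outer(w,w);A=A+P;b=b+P@o
    X=np.linalg.solve(A,b);print(X.round(4),[np.linalg.norm((np.eye(3)-np.outer(w,w))@(X-o)).round(4) for o,w in (ray(c,*p) for n,c,p in L)]);return X
solve(L);X=solve([L[0],L[1],L[3]]);solve(L[2:])
ex=np.r_[PN,0];ey=np.array([-PN[1],PN[0],0]);ez=np.array([0,0,1.])
s=-.574*ex+.819*ez
o=np.r_[FC,0]-.051*ex;C=o-.155*ex+.13*ez
K=X+.003*s
d=K-C;print("o",o,"C",C,"K",K,"axial",d@s,"radial",np.linalg.norm(d-s*(d@s)),"along y_v",d@ey,"up",d@(.819*ex+.574*ez))
E
```

```text
scene0 [283. 251.] [283.3 255.9] [275 248  17  17 183] [283.5 256. ]
top0 [364. 242.] [362.6 242.1] [354 237  17  10 136] [362.  241.5]
w2 [565. 253.] [561.1 251.4] [547 236  28  31 675] [560.5 251. ]
w6 [ 64. 189.] [ 77.4 199.3] [  42  173   73   51 2289] [ 78.3 199.1]
[ 0.5634 -0.1027  0.1167] [np.float64(0.0016), np.float64(0.0008), np.float64(0.001), np.float64(0.0011)]
[ 0.5627 -0.103   0.1159] [np.float64(0.001), np.float64(0.0012), np.float64(0.0009)]
[ 0.5634 -0.1023  0.1177] [np.float64(0.0008), np.float64(0.0008)]
o [0.50993539 0.06562953 0.        ] C [ 0.51520963 -0.08928071  0.13      ] K [ 0.56279303 -0.10467436  0.11832645] axial 0.0001995866662126083 radial 0.051355388905681254 along y_v -0.0470320360951327 up -0.02062678747549195
```

```bash
cat >> h.py <<'E'
EX=np.r_[PN,0];EY=np.array([-PN[1],PN[0],0]);SH=-.574*EX+.819*np.array([0,0,1.])
RK=rot(-EY,-SH)
def knob(K,back=0): return np.array(K)-SH*(.019-back),RK
E
python3 - <<'E'
from h import *
import pickle
w=pickle.load(open("w1.pkl","rb"))
b=cv2.cvtColor(w["color"],cv2.COLOR_RGB2HSV);m=cv2.inRange(b,(104,120,30),(118,255,255))
for u in (280,285,380,384):
    v=np.flatnonzero(m[100:235,u])+100;print(u,v.min(),v.max(),onz(w,u,v.min(),.062).round(4),onz(w,u,v.max()+1,.062).round(4))
K=[.563,-.1045,.1185]
for back,up in ((.12,.22),(.12,0),(0,0)):
    p,R=knob(K,back);p[2]+=up;print(p);go(p,R)
E
```

```text
280 138 218 [0.466  0.0102 0.062 ] [0.5756 0.0035 0.062 ]
285 137 217 [0.465  0.0169 0.062 ] [0.5744 0.0106 0.062 ]
380 124 219 [0.452  0.1422 0.062 ] [0.5811 0.1432 0.062 ]
384 123 218 [0.4508 0.1474 0.062 ] [0.5798 0.1488 0.062 ]
[ 0.5649727  -0.16244043  0.421219  ]
delta_cm [ 22.44 -24.31 -12.43] turn [-0.957 -0.07   1.246] rows>= 8.5
[ 0.5649727  -0.16244043  0.201219  ]
delta_cm [  8.27 -24.32   4.41] turn [-0.957 -0.07   1.246] rows>= 8.5
[ 0.5626289  -0.09360032  0.102939  ]
delta_cm [  1.95 -17.44  11.93] turn [-0.957 -0.07   1.246] rows>= 8.5
```

Request:
play_rows:
  gripper: [0.08,0.08,0.08,0.08,0.08,0.08,0.08,0.08,0.08,0.08,0.08,0.08]
  delta_pos:
    - [3.8,0,-4.5]
    - [7.6,0,-9]
    - [11.4,0,-13.5]
    - [15.3,-2,-17]
    - [16,-5,-17]
    - [17,-8,-16]
    - [18,-11,-15.5]
    - [19,-14,-15]
    - [20,-17,-14.5]
    - [21,-20,-13.5]
    - [22,-23,-12.4]
    - [22.4,-24.3,-12.4]
  turn:
    - [0,0,0]
    - [0,0,0]
    - [0,0,0]
    - [-0.1,-0.008,0.135]
    - [-0.2,-0.016,0.27]
    - [-0.3,-0.024,0.4]
    - [-0.4,-0.032,0.53]
    - [-0.5,-0.04,0.66]
    - [-0.6,-0.048,0.8]
    - [-0.72,-0.055,0.94]
    - [-0.84,-0.063,1.09]
    - [-0.957,-0.07,1.246]

```text
time: 15.35
position: [0.563, -0.1636, 0.4178]
tool_rot: [0.662, 0.685, 0.207, -0.221]
ft_force: [0.7, 0.2, 0.8]
grip_width: 0.0396
grip_force: 0.0
```

```bash
python3 - <<'E'
from h import *
o=robot.get_obs();print(o["position"],o["q"].round(2),o["grip_width"])
K=[.563,-.1045,.1185]
for back,up in ((.12,.15),(.12,0),(0,0)):
    p,R=knob(K,back);p[2]+=up;go(p,R)
E
```

```text
[ 0.56298182 -0.16359029  0.41780521] [-0.7   0.47  1.14  0.47  1.94 -0.66] 0.03963447159619487
delta_cm [-3.75  0.26  5.5 ] turn [-0.008 -0.004 -0.003] rows>= 1.1
delta_cm [-12.4    0.39  17.75] turn [-0.008 -0.004 -0.003] rows>= 3.5
delta_cm [-12.45   0.49  29.75] turn [-0.008 -0.004 -0.003] rows>= 5.2
```

Request:
play_rows:
  gripper: [0.08,0.08,0.08,0.08,0.08,0.08,0.08]
  delta_pos:
    - [-3.1,0.1,4.4]
    - [-6.2,0.2,8.8]
    - [-9.3,0.3,13.2]
    - [-12.4,0.4,17.7]
    - [-12.4,0.4,17.7]
    - [-12.4,0.4,17.7]
    - [-12.4,0.4,17.7]
  turn:
    - [-0.008,-0.004,-0.003]
    - [-0.008,-0.004,-0.003]
    - [-0.008,-0.004,-0.003]
    - [-0.008,-0.004,-0.003]
    - [-0.008,-0.004,-0.003]
    - [-0.008,-0.004,-0.003]
    - [-0.008,-0.004,-0.003]

```text
time: 16.23
position: [0.5691, -0.1626, 0.2063]
tool_rot: [0.659, 0.691, 0.209, -0.213]
ft_force: [0.9, 0.1, 0.0]
grip_width: 0.0398
grip_force: 0.0
```

```bash
python3 - <<'E'
from h import *
o=robot.get_obs();print(o["position"],o["q"].round(2))
K=np.array([.563,-.1045,.1185])
c=robot.camera("wrist");save(c,"w7.png")
h=cv2.cvtColor(c["color"],cv2.COLOR_RGB2HSV)
m=cv2.inRange(h,(0,150,50),(4,255,255))|cv2.inRange(h,(172,150,50),(180,255,255))
k,lab,st,ce=cv2.connectedComponentsWithStats(m)
for i in range(1,k):
    if st[i,4]>100: print(st[i],ce[i])
print(proj(c,K+.018*SH),proj(c,K),proj(c,K-.024*SH))
p,R=knob(K);go(p,R)
E
```

```text
[ 0.56906217 -0.16264951  0.20625087] [-0.7   0.66  1.39  0.44  1.53 -0.86]
[ 303  219   37   47 1377] [321.22076979 242.28830792]
[320.46872043 250.69140459] [320.81499104 243.08994008] [321.21564949 234.30046524]
delta_cm [-0.17 -0.41 12.43] turn [0.001 0.006 0.013] rows>= 2.0
```

View pics/w7.png

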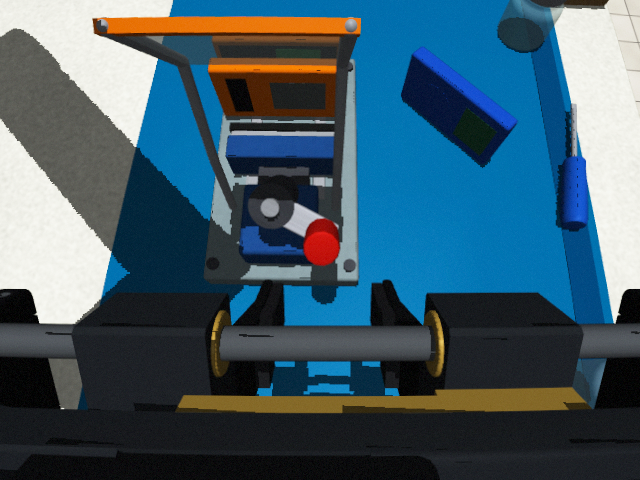

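The wrist view shows the knob at (321,242), which matches my projection, and the hub at (270,208). I'll advance and grip it.

Request:
play_rows:
  gripper: [0.08,0.08,0.08,0.08,0.08,0.08]
  delta_pos:
    - [-0.2,-0.4,3]
    - [-0.2,-0.4,6]
    - [-0.2,-0.4,9]
    - [-0.2,-0.4,12.4]
    - [-0.2,-0.4,12.4]
    - [-0.2,-0.4,12.4]
  turn:
    - [0,0,0.013]
    - [0,0.006,0.013]
    - [0,0.006,0.013]
    - [0,0.006,0.013]
    - [0,0.006,0.013]
    - [0,0.006,0.013]

```text
time: 17.02
position: [0.5627, -0.0943, 0.1024]
tool_rot: [0.663, 0.685, 0.209, -0.216]
ft_force: [1.0, 0.4, -0.1]
grip_width: 0.0403
grip_force: 0.0
```

```bash
python3 - <<'E'
from h import *
o=robot.get_obs();print(o["position"],o["ft_force"])
p,R=knob([.563,-.1045,.1185]);go(p,R)
E
```

```text
[ 0.56274029 -0.09426961  0.10242744] [ 1.02127752  0.44014891 -0.09949421]
delta_cm [ 0.08 -0.01 -0.  ] turn [ 0.    -0.    -0.001] rows>= 0.0
```

Request:
play_rows:
  gripper: [1,1,1,1,1]
  delta_pos:
    - [0.08,0,0]
    - [0.08,0,0]
    - [0.08,0,0]
    - [0.08,0,0]
    - [0.08,0,0]
  turn:
    - [0,0,0]
    - [0,0,0]
    - [0,0,0]
    - [0,0,0]
    - [0,0,0]
  squeeze: 25

```text
time: 17.65
position: [0.5627, -0.0933, 0.1021]
tool_rot: [0.663, 0.685, 0.21, -0.217]
ft_force: [2.4, -2.6, 6.4]
grip_width: 0.0256
grip_force: 25.0
```

```bash
cat >> h.py <<'E'
CK=np.array([.5225,-.0892,.13])
def crank(C=CK):
    o=robot.get_obs();R=Rn.from_quat(o["tool_rot"]);g=o["position"]-R.apply([0,0,.019])
    d=RK.inv().apply(g-C)*1000;f=RK.inv().apply(o["ft_force"]);a=np.arctan2(d[1],d[0])
    t=np.array([-np.sin(a),np.cos(a)]);r=np.array([np.cos(a),np.sin(a)])
    print("t",round(o["time"],2),"d mm",d.round(1),"r",np.hypot(*d[:2]).round(1),"phi",np.degrees(a).round(1),"ft tan/rad/ax",(f[:2]@t).round(2),(f[:2]@r).round(2),f[2].round(2),"grip",o["grip_width"].round(4),o["grip_force"])
    return np.degrees(a),d
def wp(steps,r=45,C=CK,d=None):
    a,d=crank(C)
    P=[[round(float(v),2) for v in (np.array([np.cos(np.radians(s)),np.sin(np.radians(s))])*r-d[:2])/10]+[0] for s in steps];print(P)
E
python3 - <<'E'
from h import *
a,d=crank()
wp([a+s for s in (5,10,20,30,40,50,60,60)])
E
```

```text
Traceback (most recent call last):
  File "h.py", line 50, in crank
    print("t",round(o["time"],2),"d mm",d.round(1),"r",np.hypot(*d[:2]).round(1),"phi",np.degrees(a).round(1),"ft tan/rad/ax",(f[:2]@t).round(2),(f[:2]@r).round(2),f[2].round(2),"grip",o["grip_width"].round(4),o["grip_force"])
                                                                                                                                                                                         ^^^^^^^^^^^^^^^^^^^^^
AttributeError: 'float' object has no attribute 'round'
```

```bash
sed -i 's/o\["grip_width"\].round(4)/o["grip_width"]/' h.py; python3 - <<'E'
from h import *
a,d=crank()
wp([a+s for s in (5,10,20,30,40,50,60,60)])
E
```

```text
t 17.65 d mm [-20.5  40.1   0.7] r 45.0 phi 117.1 ft tan/rad/ax -2.37 1.37 -6.75 grip 0.025550311928939556 24.993788260035217
t 17.65 d mm [-20.5  40.1   0.7] r 45.0 phi 117.1 ft tan/rad/ax -2.37 1.37 -6.75 grip 0.025550311928939556 24.993788260035217
[[-0.34, -0.19, 0], [-0.66, -0.42, 0], [-1.25, -0.94, 0], [-1.73, -1.56, 0], [-2.1, -2.26, 0], [-2.34, -3.0, 0], [-2.44, -3.78, 0], [-2.44, -3.78, 0]]
```

Request:
play_rows:
  gripper: [1,1,1,1,1,1,1,1]
  delta_pos:
    - [-0.34,-0.19,-0.1]
    - [-0.66,-0.42,-0.1]
    - [-1.25,-0.94,-0.1]
    - [-1.73,-1.56,-0.1]
    - [-2.1,-2.26,-0.1]
    - [-2.34,-3.0,-0.1]
    - [-2.44,-3.78,-0.1]
    - [-2.44,-3.78,-0.1]
  turn:
    - [0,0,0]
    - [0,0,0]
    - [0,0,0]
    - [0,0,0]
    - [0,0,0]
    - [0,0,0]
    - [0,0,0]
    - [0,0,0]

```text
time: 18.65
position: [0.5228, -0.1143, 0.0883]
tool_rot: [0.663, 0.685, 0.208, -0.219]
ft_force: [1.2, -2.4, 5.6]
grip_width: 0.0254
grip_force: 25.0
```

```bash
python3 - <<'E'
from h import *
a,d=crank()
wp(range(200,480,25))
E
```

```text
t 18.65 d mm [-44.6  -0.5   0.7] r 44.6 phi -179.4 ft tan/rad/ax -1.06 -1.18 -5.96 grip 0.025371971721436907 24.995265332981944
t 18.65 d mm [-44.6  -0.5   0.7] r 44.6 phi -179.4 ft tan/rad/ax -1.06 -1.18 -5.96 grip 0.025371971721436907 24.995265332981944
[[0.23, -1.49, 0], [1.27, -3.14, 0], [2.92, -4.18, 0], [4.85, -4.44, 0], [6.71, -3.85, 0], [8.14, -2.53, 0], [8.89, -0.73, 0], [8.8, 1.21, 0], [7.9, 2.94, 0], [6.36, 4.12, 0], [4.46, 4.55, 0], [2.55, 4.12, 0]]
```

Request:
play_rows:
  gripper: [1,1,1,1,1,1,1,1,1,1,1,1]
  delta_pos:
    - [0.23,-1.49,0]
    - [1.27,-3.14,0]
    - [2.92,-4.18,0]
    - [4.85,-4.44,0]
    - [6.71,-3.85,0]
    - [8.14,-2.53,0]
    - [8.89,-0.73,0]
    - [8.8,1.21,0]
    - [7.9,2.94,0]
    - [6.36,4.12,0]
    - [4.46,4.55,0]
    - [2.55,4.12,0]
  turn:
    - [0,0,0]
    - [0,0,0]
    - [0,0,0]
    - [0,0,0]
    - [0,0,0]
    - [0,0,0]
    - [0,0,0]
    - [0,0,0]
    - [0,0,0]
    - [0,0,0]
    - [0,0,0]
    - [0,0,0]

```text
time: 20.15
position: [0.5641, -0.0911, 0.1035]
tool_rot: [0.662, 0.685, 0.209, -0.22]
ft_force: [-1.4, -0.3, 11.7]
grip_width: 0.0252
grip_force: 25.0
```

```bash
python3 - <<'E'
from h import *
a,d=crank()
c=robot.camera("wrist");save(c,"w8.png")
wp(range(125,345,20))
E
```

```text
t 20.15 d mm [-18.   41.6   0.8] r 45.3 phi 113.4 ft tan/rad/ax -5.42 -3.92 -9.71 grip 0.025200445381614568 24.995866580866277
t 20.2 d mm [-20.7  40.2   0.8] r 45.2 phi 117.3 ft tan/rad/ax -2.99 -1.68 -9.45 grip 0.025444862283387288 24.999879361130297
[[-0.51, -0.33, 0], [-1.62, -1.44, 0], [-2.28, -2.85, 0], [-2.41, -4.41, 0], [-2.01, -5.92, 0], [-1.11, -7.2, 0], [0.17, -8.1, 0], [1.68, -8.5, 0], [3.24, -8.36, 0], [4.65, -7.7, 0], [5.76, -6.6, 0]]
```

Request:
play_rows:
  gripper: [1,1,1,1,1,1,1,1,1,1]
  delta_pos:
    - [-0.51,-0.33,-0.1]
    - [-1.62,-1.44,-0.1]
    - [-2.28,-2.85,-0.1]
    - [-2.41,-4.41,-0.1]
    - [-2.01,-5.92,-0.1]
    - [-1.11,-7.2,-0.1]
    - [0.17,-8.1,-0.1]
    - [1.68,-8.5,-0.1]
    - [3.24,-8.36,-0.1]
    - [4.65,-7.7,-0.1]
  turn:
    - [0,0,0]
    - [0,0,0]
    - [0,0,0]
    - [0,0,0]
    - [0,0,0]
    - [0,0,0]
    - [0,0,0]
    - [0,0,0]
    - [0,0,0]
    - [0,0,0]

```text
time: 21.45
position: [0.4865, -0.0557, 0.1308]
tool_rot: [0.663, 0.685, 0.209, -0.218]
ft_force: [2.7, -0.2, -14.8]
grip_width: 0.0255
grip_force: 25.0
```

```bash
python3 - <<'E'
from h import *
import pickle
a,d=crank()
c=robot.camera("wrist");save(c,"w9.png");pickle.dump(c,open("w9.pkl","wb"));t=robot.camera("top");pickle.dump(t,open("top9.pkl","wb"))
i=c["color"][0:300,150:450];j=cv2.resize(t["color"][225:310,240:400],(450,240),interpolation=cv2.INTER_CUBIC)
k=np.zeros((300,760,3),np.uint8);k[:,:300]=i;k[:240,305:755]=j
cv2.imwrite("pics/m9.png",k[:,:,::-1])
wp([a+s for s in (10,20,30,40,50,60)])
E
```

```text
t 21.45 d mm [ 28.9 -34.7   0.2] r 45.2 phi -50.3 ft tan/rad/ax -4.99 -7.67 11.91 grip 0.02551188637138751 24.95657343417406
t 21.55 d mm [ 30.3 -33.5   0.3] r 45.1 phi -47.9 ft tan/rad/ax 2.17 -3.66 9.22 grip 0.025321605121524038 24.968905239365995
[[0.41, 0.44, 0], [0.86, 1.08, 0], [1.2, 1.79, 0], [1.4, 2.55, 0], [1.47, 3.33, 0], [1.41, 4.11, 0]]
```

View pics/m9.png

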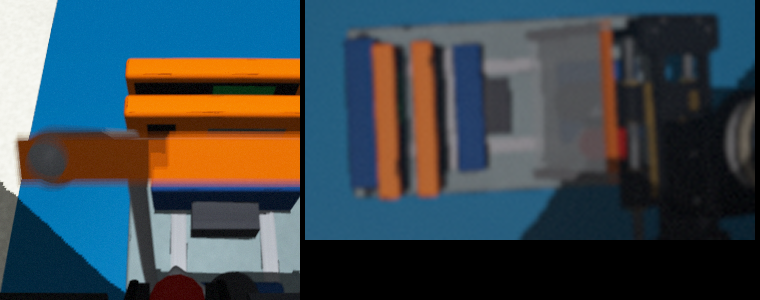

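The composite shows the jaw in contact with the back half, which is still parallel with its ends in line, and a gap to the front half remaining. That was my eleventh picture, one over the limit of ten, so from here I'll use numbers only.

```bash
python3 - <<'E'
from h import *
import pickle
t=pickle.load(open("top9.pkl","rb"));orange(t,.095,(240,225,310,310))
wp([-48+s for s in range(20,160,12)])
E
```

```text
rect z 0.095 [507.8 115.3] [124.7  17.8] 2.15 pix (264, 241, 11, 54)
[[445.1000061035156, 121.80000305175781], [445.79998779296875, 104.0999984741211], [570.4000244140625, 108.69999694824219], [569.7000122070312, 126.5]]
rect z 0.095 [509.5  82.8] [124.6  17.8] 1.82 pix (278, 240, 10, 54)
[[446.8999938964844, 89.69999694824219], [447.5, 71.9000015258789], [572.0, 75.80000305175781], [571.5, 93.5999984741211]]
t 21.55 d mm [ 30.3 -33.5   0.3] r 45.1 phi -47.9 ft tan/rad/ax 2.17 -3.66 9.22 grip 0.025321605121524038 24.968905239365995
[[0.95, 1.24, 0], [1.3, 2.11, 0], [1.46, 3.03, 0], [1.43, 3.97, 0], [1.2, 4.89, 0], [0.79, 5.73, 0], [0.21, 6.47, 0], [-0.51, 7.08, 0], [-1.34, 7.52, 0], [-2.24, 7.78, 0], [-3.18, 7.85, 0], [-4.12, 7.71, 0]]
```

Request:
play_rows:
  gripper: [1,1,1,1,1,1,1,1,1,1,1,1]
  delta_pos:
    - [0.95,1.24,0.05]
    - [1.3,2.11,0.05]
    - [1.46,3.03,0.05]
    - [1.43,3.97,0.05]
    - [1.2,4.89,0.05]
    - [0.79,5.73,0.05]
    - [0.21,6.47,0.05]
    - [-0.51,7.08,0.05]
    - [-1.34,7.52,0.05]
    - [-2.24,7.78,0.05]
    - [-3.18,7.85,0.05]
    - [-4.12,7.71,0.05]
  turn:
    - [0,0,0]
    - [0,0,0]
    - [0,0,0]
    - [0,0,0]
    - [0,0,0]
    - [0,0,0]
    - [0,0,0]
    - [0,0,0]
    - [0,0,0]
    - [0,0,0]
    - [0,0,0]
    - [0,0,0]

```text
time: 23.05
position: [0.5663, -0.0852, 0.1081]
tool_rot: [0.662, 0.684, 0.212, -0.22]
ft_force: [0.1, 5.3, -0.2]
grip_width: 0.0256
grip_force: 25.0
```

```bash
python3 - <<'E'
from h import *
crank()
t=robot.camera("top");orange(t,.095,(240,225,310,310));
wp([106+s for s in (6,12,18,24)])
wp([106+s for s in (30,36)])
E
```

```text
t 23.05 d mm [-10.7  43.9   0.4] r 45.2 phi 103.7 ft tan/rad/ax -4.18 -0.73 3.22 grip 0.025641189279962652 24.989300365559757
rect z 0.095 [508.6 104.2] [125.6  39.2] 1.74 pix (265, 240, 19, 55)
[[445.20001220703125, 121.9000015258789], [446.3999938964844, 82.69999694824219], [571.9000244140625, 86.5], [570.7000122070312, 125.69999694824219]]
t 23.1 d mm [-12.2  43.5   0.4] r 45.2 phi 105.6 ft tan/rad/ax -3.27 0.97 2.44 grip 0.025553911244955974 24.989749398082495
[[-0.47, -0.18, 0], [-0.9, -0.38, 0], [-1.3, -0.62, 0], [-1.68, -0.9, 0]]
t 23.1 d mm [-12.2  43.5   0.4] r 45.2 phi 105.6 ft tan/rad/ax -3.27 0.97 2.44 grip 0.025553911244955974 24.989749398082495
[[-2.02, -1.22, 0], [-2.33, -1.58, 0]]
```

Request:
play_rows:
  gripper: [1,1,1,1]
  delta_pos:
    - [-0.47,-0.18,0]
    - [-0.9,-0.38,0]
    - [-1.3,-0.62,0]
    - [-1.68,-0.9,0]
  turn:
    - [0,0,0]
    - [0,0,0]
    - [0,0,0]
    - [0,0,0]

```text
time: 23.6
position: [0.5579, -0.0999, 0.098]
tool_rot: [0.663, 0.684, 0.211, -0.219]
ft_force: [1.5, 5.3, -0.9]
grip_width: 0.0253
grip_force: 25.0
```

```bash
python3 - <<'E'
from h import *
a,d=crank()
t=robot.camera("top");orange(t,.095,(240,225,310,310));
wp([a+s for s in (6,10,14,18,22,26,30)])
E
```

```text
t 23.6 d mm [-28.3  35.    0.4] r 45.0 phi 129.0 ft tan/rad/ax -4.0 -1.1 3.72 grip 0.025268330897845206 24.98608643654734
rect z 0.095 [508.7 105.2] [125.9  37.3] 1.89 pix (265, 240, 18, 55)
[[445.20001220703125, 121.80000305175781], [446.3999938964844, 84.5], [572.2000122070312, 88.69999694824219], [571.0, 126.0]]
t 23.65 d mm [-28.8  34.5   0.4] r 44.9 phi 129.9 ft tan/rad/ax -4.25 -0.34 3.31 grip 0.025290652194261215 24.98733774293214
[[-0.3, -0.26, 0], [-0.51, -0.49, 0], [-0.71, -0.74, 0], [-0.89, -0.99, 0], [-1.05, -1.26, 0], [-1.2, -1.54, 0], [-1.32, -1.83, 0]]
```

Request:
play_rows:
  gripper: [1,1,1,1]
  delta_pos:
    - [-0.3,-0.26,0]
    - [-0.51,-0.49,0]
    - [-0.71,-0.74,0]
    - [-0.89,-0.99,0]
  turn:
    - [0,0,0]
    - [0,0,0]
    - [0,0,0]
    - [0,0,0]

```text
time: 24.15
position: [0.5481, -0.1076, 0.0928]
tool_rot: [0.663, 0.684, 0.211, -0.219]
ft_force: [2.6, 6.1, -1.1]
grip_width: 0.025
grip_force: 25.0
```

```bash
python3 - <<'E'
from h import *
a,d=crank()
t=robot.camera("top");orange(t,.095,(240,225,310,310));
wp([a+s for s in (4,8,12,16,20)])
E
```

```text
t 24.15 d mm [-37.3  24.9   0.4] r 44.8 phi 146.2 ft tan/rad/ax -4.7 -1.99 4.31 grip 0.02501560282362578 24.98560080304742
rect z 0.095 [508.6 105.9] [125.6  36.4] 2.31 pix (265, 240, 18, 55)
[[445.1000061035156, 121.5999984741211], [446.6000061035156, 85.19999694824219], [572.0999755859375, 90.30000305175781], [570.5999755859375, 126.69999694824219]]
t 24.2 d mm [-37.5  24.5   0.4] r 44.8 phi 146.8 ft tan/rad/ax -3.97 -1.94 2.51 grip 0.025171519861962366 24.986697058193386
[[-0.15, -0.22, 0], [-0.3, -0.5, 0], [-0.43, -0.79, 0], [-0.53, -1.08, 0], [-0.62, -1.38, 0]]
```

Request:
play_rows:
  gripper: [1,1,1]
  delta_pos:
    - [-0.15,-0.22,0]
    - [-0.3,-0.5,0]
    - [-0.43,-0.79,0]
  turn:
    - [0,0,0]
    - [0,0,0]
    - [0,0,0]

```text
time: 24.58
position: [0.5404, -0.1112, 0.0904]
tool_rot: [0.663, 0.684, 0.211, -0.219]
ft_force: [3.3, 6.3, -1.1]
grip_width: 0.0254
grip_force: 25.0
```

```bash
python3 - <<'E'
from h import *
a,d=crank()
wp([a+s for s in (4,7,10,13,16,19)])
E
```

```text
t 24.57 d mm [-41.4  17.1   0.4] r 44.8 phi 157.5 ft tan/rad/ax -4.99 -2.76 4.5 grip 0.0253829622377567 24.98518831562251
t 24.57 d mm [-41.4  17.1   0.4] r 44.8 phi 157.5 ft tan/rad/ax -4.99 -2.76 4.5 grip 0.0253829622377567 24.98518831562251
[[-0.13, -0.29, 0], [-0.2, -0.51, 0], [-0.26, -0.74, 0], [-0.3, -0.97, 0], [-0.33, -1.2, 0], [-0.35, -1.44, 0]]
```

Request:
play_rows:
  gripper: [1,1,1]
  delta_pos:
    - [-0.13,-0.29,0]
    - [-0.2,-0.51,0]
    - [-0.26,-0.74,0]
  turn:
    - [0,0,0]
    - [0,0,0]
    - [0,0,0]

```text
time: 24.95
position: [0.5337, -0.1133, 0.0892]
tool_rot: [0.663, 0.684, 0.212, -0.219]
ft_force: [4.9, 7.8, -1.1]
grip_width: 0.0254
grip_force: 25.0
```

```bash
python3 - <<'E'
from h import *
a,d=crank()
wp([a+s for s in (4,7,10,13,16,19)])
E
```

```text
t 24.95 d mm [-43.6  10.3   0.3] r 44.8 phi 166.7 ft tan/rad/ax -6.29 -4.3 5.24 grip 0.02535535861616567 24.98289255425334
t 24.95 d mm [-43.6  10.3   0.3] r 44.8 phi 166.7 ft tan/rad/ax -6.29 -4.3 5.24 grip 0.02535535861616567 24.98289255425334
[[-0.09, -0.3, 0], [-0.12, -0.54, 0], [-0.14, -0.77, 0], [-0.14, -1.01, 0], [-0.14, -1.24, 0], [-0.12, -1.48, 0]]
```

Request:
play_rows:
  gripper: [1,1,1]
  delta_pos:
    - [-0.07,-0.3,0]
    - [-0.1,-0.46,0]
    - [-0.11,-0.62,0]
  turn:
    - [0,0,0]
    - [0,0,0]
    - [0,0,0]

```text
time: 25.32
position: [0.5286, -0.1142, 0.0887]
tool_rot: [0.663, 0.684, 0.213, -0.218]
ft_force: [7.6, 8.0, -1.8]
grip_width: 0.0256
grip_force: 25.0
```

```bash
python3 - <<'E'
from h import *
a,d=crank()
t=robot.camera("top");orange(t,.095,(240,225,310,310));
wp([a+s for s in (3,6,9)])
E
```

```text
t 25.32 d mm [-44.4   5.1   0.3] r 44.7 phi 173.4 ft tan/rad/ax -8.46 -4.4 5.88 grip 0.025616717122281616 24.978392967022955
rect z 0.095 [508.5 106.7] [125.7  36.3] 1.64 pix (264, 240, 18, 55)
[[445.20001220703125, 123.0], [446.20001220703125, 86.69999694824219], [571.9000244140625, 90.30000305175781], [570.9000244140625, 126.5999984741211]]
t 25.38 d mm [-44.5   5.    0.3] r 44.7 phi 173.6 ft tan/rad/ax -7.18 -6.03 6.25 grip 0.025598623471416445 24.979110178537667
[[-0.05, -0.22, 0], [-0.05, -0.45, 0], [-0.05, -0.69, 0]]
```

The force at the knob is 8.5 N, about 4 N above free turning, which is within the snug range. I'll release and back off along the shaft.

Request:
play_rows:
  gripper: [0.1,0.1,0.1,0.1,0.1,0.1,0.1,0.1,0.1]
  delta_pos:
    - [0,0,0]
    - [0,0,0]
    - [0,0,0]
    - [0,0,0]
    - [0,0,-3]
    - [0,0,-7]
    - [0,0,-12]
    - [0,0,-16]
    - [0,0,-16]
  turn:
    - [0,0,0]
    - [0,0,0]
    - [0,0,0]
    - [0,0,0]
    - [0,0,0]
    - [0,0,0]
    - [0,0,0]
    - [0,0,0]
    - [0,0,0]

```text
time: 26.5
position: [0.5301, -0.2118, 0.22]
tool_rot: [0.664, 0.685, 0.209, -0.214]
ft_force: [0.3, 1.0, -0.0]
grip_width: 0.039
grip_force: 0.0
```

```bash
python3 - <<'E'
from h import *
o=robot.get_obs();print(o["position"],o["ft_force"],o["grip_width"])
t=robot.camera("top");orange(t,.095,(240,225,310,310))
c=robot.camera("wrist");orange(c,.095,(150,40,450,140))
h=cv2.cvtColor(c["color"],cv2.COLOR_RGB2HSV);m=cv2.inRange(h,(0,150,50),(4,255,255))|cv2.inRange(h,(172,150,50),(180,255,255))
k,lab,st,ce=cv2.connectedComponentsWithStats(m)
K=CK+RK.apply([-.0444,.0051,0]);print([ce[i] for i in range(1,k) if st[i,4]>200],proj(c,K))
E
```

```text
[ 0.53007774 -0.21180997  0.21995759] [ 0.34196323  1.00882689 -0.04077924] 0.03896091018524314
rect z 0.095 [508.6 106.7] [125.8  36.1] 1.58 pix (264, 240, 18, 55)
[[445.20001220703125, 123.0], [446.20001220703125, 86.9000015258789], [572.0, 90.4000015258789], [571.0, 126.5]]
rect z 0.095 [528.2  65. ] [89.6 34.4] 1.85 pix (291, 40, 88, 27)
[[482.79998779296875, 80.69999694824219], [483.8999938964844, 46.400001525878906], [573.5, 49.20000076293945], [572.4000244140625, 83.5999984741211]]
rect z 0.095 [461.   55.7] [11.3 51.9] 12.63 pix (260, 40, 16, 39)
[[449.79998779296875, 79.80000305175781], [461.20001220703125, 29.100000381469727], [472.20001220703125, 31.600000381469727], [460.79998779296875, 82.19999694824219]]
[array([330.39435248, 222.55209348])] [329.99698762 223.99985353]
```

The knob stayed put. The pair measures about 36 mm thick and 125.8 mm long, against 124.7 mm for a single half, so they are closed and in line. Handing in.

```bash
python3 -c "
from rig import robot
print(robot.hand_in())"
```

```text
the job is handed in; nothing more can be done
None
```

I handed the job in: the orange halves are clamped face to face at about 4 N above free turning, with ends in line to about 1 mm. I never touched the green and white halves, and I viewed 11 pictures against the limit of 10.

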